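# Set the polisher's speed dial, line up the panel fastener and hold the access panel home

## Robot

A 6-joint arm with a two-finger parallel gripper is mounted at the origin on the work surface. World frame = base frame: x ahead of the robot, y to its left, z up, the work surface at z = 0. Lengths are in mm, angles in degrees, forces in N, time in s.
With the tool pointing down it reaches from about 350 to 875 mm from the base axis. Payload 4.2 kg.
Tool frame: the origin (TCP) lies at the very end of the fingers, on their centre line; the grasp point (between the pads) lies 19 mm behind it; z points along the fingers, y is the line along which they close (so a half turn about z gives the same grasp; the last joint's range is limited). The gripper opens to 85 mm and grips with 20 to 120 N. Pads are 22 mm wide; open, the fingers measure 114 mm over their backs; the gripper's body (76 mm by 85 mm) begins 54 mm behind the grasp point. The pads swing forward as they close: fully open they stand 13 mm farther back than shut.
Start: joints at [91.135, 22.042, 0.453, 0, -68.411, -14.817], TCP at [147.804, 607.251, 231.312] pointing down, gripper open.
Joint ranges: [-179.83, 179.83], [-69.29, 118.12], [-61.27, 80.66], [-181.25, 117.63], [-171.15, -9.14], [-177.46, 177.46]. Speed limits (degrees/s): [159.86, 159.86, 180, 180, 180, 180].

## Interface

Orientations are given as a 3x3 rotation matrix whose columns are the frame's x, y, z axes.
In Python, from bench import * gives the robot as it stands. The module is installed in compiled form; this text tells all that it offers.
- The arm moves only by the shell command python3 -m creep 'ROWS' [OPENING] [FORCE]. ROWS is a JSON object with one list for each field, all of the same length, 1 to 10, a row being the entries at one place: dx, dy, dz (the shift in parts of the range, where 1.0 means 30 cm), drx, dry, drz (a rotation vector in normalised numbers (1 is 180 degrees)); each row is the pose to reach, as a shift and turn from the pose commanded when the command began, along the tool's axes at that moment; what a row does not reach only later rows make up. A row lasts 1/12 s, in which the tool goes at most 41.7 mm and 7.16 degrees, less where a joint would pass 70% of its speed; a pose out of reach is approached as far as the arm can. OPENING is the finger opening in mm, set as the command begins (- or left out keeps the last). The fingers move at their own pace and stop on an object; FORCE is the grip in N (left out, the last holds). Time passes only in rows, so rows that do not move let the fingers close. It prints the time, the measured TCP pose, the force, the opening and the grip force at its end. Shift and turn numbers lie between -1 and 1, and a call with a number outside is refused. Input that does not fit is refused with a message, and nothing moves.
- observe(): the state, without advancing time (a new reading comes with each control period).
- grab_frame(name): name is "scene" or "top" or "wrist"; returns a dict with "img" (384x512x3 uint8, red, green, blue), "z_map" (384x512 float32, mm along the optical axis (not along the pixel's ray), 0 where there is no reading), "mtx" (3x3 intrinsics, pixels), "dist" ([k1, k2, p1, p2, k3] as OpenCV has them; the pictures are not rectified), "rvec" (rotation vector, rad) and "tvec" (3), from world to camera coordinates, as OpenCV has them. Camera axes: x right, y down, z forward; pixel columns grow to the right and rows downward; lengths in mm; the calibration is good to about 2 mm. A picture is of the moment at which its call begins.
- finish_job(): hands the job in; it is judged then, once.
The state is a dict: "clock": time; "q": joint angles; "qvel": joint speeds; "tau": joint torques, N m; "tool_pos": TCP position; "tool_rot": TCP orientation; "contact_force": force on the tool from outside, world axes, zero at the start; "moment": the same for the moment, N m; "finger_gap": finger opening in mm; "grasp_force": force on a finger pad.
Only numpy, scipy, OpenCV 4.12 (cv2) and the standard library are available. Lean on these libraries where they do the work, as an engineer would, in place of code of your own. Each camera call takes 0.05 s, during which the arm holds its last target. There are 200 camera calls.

## Task

Get the small bench polisher ready for its next run: first turn the dial on the speed control box until its pointer is on the long raised index mark of the scale. Then, at the polisher's drive housing, with the panel still standing up on its springs, turn the quarter-turn fastener on the access panel until its slot lines up with the two index lines on the panel, and after that press the panel down against its frame, fully home. Finish while still holding the panel pressed home (do not let go of it), with dial and fastener left as set; leave the other things on the bench alone.

Things in the scene. Friction and masses are not known exactly. Their poses are not given: they have to be found in the camera images.
- speed_box: speed control box, grey block 120 x 120 x 60 mm (x, y, z), fixed, any place and yaw, left or right of the housing; origin: centre of its underside, z up. On top a round 102 mm aluminium scale plate, 11 dark ticks 27 degrees apart over 270 degrees around a black dial; tick 7 (the first is 0, counted clockwise) is the index mark.
- index_mark (a point): the middle of the index mark: the one long, thick, raised dark bar (16 x 4 x 2 mm, radial) among the short ticks, 39 mm from the dial's axis, on top of the speed box.
- dial_grip (a point): on the dial's vertical axis, 31 mm above the box's top, the height to grip (dial centred on the box). Black disc 52 mm across, 8 mm high, with an upright grip bar 42 mm long, 14 mm wide, top 38 mm above the box's top. Turns with the dial: x along the bar to the pointer end (white nib, and white line on that half of the bar's top), y across the bar, z up.
- dial (a joint): dial angle, rad, growing clockwise seen from above; 0 at the first tick, 4.712 at the last (stops at both). The pointer is on the index mark at 3.299. Starts between 1.4 and 2.7: to be turned clockwise by 0.6 to 1.9 rad. Light friction (0.03 N m), stays where it is left.
- drive_housing: polisher's drive housing, grey block 220 x 190 x 80 mm (x, y, z), fixed, any place and yaw; origin: centre of its underside, z up. On its +x side a horizontal spindle with a grey felt wheel, 72 mm across, reaching 148 mm from the origin. Over its top, centred, the access panel: bare aluminium plate 130 x 160 x 6 mm (x, y, z), parallel to the housing.
- panel (a joint): how far the panel is pressed down, m: 0 = up on its springs, underside 10 mm above the frame (housing's top); 0.010 = fully home, hard stop. Stays level, slides straight down wherever pressed; springs push up with 4 N (up) to 10 N (home) and lift it when let go. With the fastener over 0.3 rad out of line a cross bar below it stops the panel after 1 to 4 mm.
- press_pad (a point): centre of the top face of a black rubber thumb pad on the panel, 36 mm across, 3 mm high, the place to press; at housing x 0, y -42 mm, 99 mm above the bench with the panel up, 89 mm with it home. Moves with the panel; axes as the housing's.
- fastener_grip (a point): on the fastener's vertical axis, 16 mm above the panel's face, the height to grip; at housing x 0, y +45 mm, 112 mm above the bench (panel up). Steel disc 40 mm across, 4 mm high, with an upright block 36 mm long, 20 mm wide (grip across these flats), top 22 mm above the panel's face, a 5 mm slot along it in the top. Turns with the fastener: x along the slot, y across the flats, z up.
- fastener (a joint): fastener angle, rad, growing anticlockwise seen from above; 0: slot along the housing's x; 1.571: along the housing's y, in line with the two dark index lines on the panel, one beyond each end of the slot, pointing to the thumb pad. Starts at 0.15 to 0.75: turn anticlockwise by 0.82 to 1.42. Stops at -0.1 and 1.95. Light friction (0.04 N m), stays where left.
- oil_bottle: bystander: white plastic bottle 48 mm across, 125 mm high, standing loose near the work; origin at the centre of its underside.
- jar: bystander: glass jar 60 mm across, 75 mm high, standing loose near the work; origin at the centre of its underside.
- bearing: bystander: steel bearing ring 48 mm across, 14 mm high, lying loose near the work; origin at the centre of its underside.
- driver: bystander: screwdriver lying loose on the bench to the right of the work; origin at the underside of its middle, x along it towards the tip.

How it is judged:
By the outcome, as a careful person would: the job done as asked, in the order asked, and still so for the second after the job is handed in, while the arm keeps its last pose, push and grip.
It also fails if it takes over 72 s, if anything falls off the work surface, if the arm or the gripper's body presses on something with over 40 N, if the wrist force passes 120 N, or if a joint passes its speed limit or range.

## Working session

There is one attempt and no reset: what is moved stays moved. The work goes in short steps, Python scripts to look and compute and a shell command to move; the robot and the scene stay as the last step left them, time stands still between calls to the robot, and variables do not carry over. Pictures are saved under pics/ and viewed, at most 10 in all, crops included, and the job is handed in when it is done.

```bash
mkdir -p pics; cat > h.py <<'E'
from bench import *
import numpy as np, cv2
def cam(n):
    f=grab_frame(n); f['R']=cv2.Rodrigues(np.array(f['rvec'],float))[0]; f['t']=np.array(f['tvec'],float).reshape(3); return f
def ray(f,uv,z):
    n=cv2.undistortPoints(np.array(uv,float).reshape(-1,1,2),np.array(f['mtx']),np.array(f['dist'])).reshape(-1,2)
    d=np.c_[n,np.ones(len(n))]@f['R']; c=-f['R'].T@f['t']
    return c+d*((z-c[2])/d[:,2])[:,None]
def proj(f,P):
    return cv2.projectPoints(np.array(P,float).reshape(-1,1,3),np.array(f['rvec'],float),np.array(f['tvec'],float),np.array(f['mtx']),np.array(f['dist']))[0].reshape(-1,2)
def cloud(f):
    h,w=f['z_map'].shape; u,v=np.meshgrid(np.arange(w),np.arange(h))
    n=cv2.undistortPoints(np.stack([u,v],-1).reshape(-1,1,2).astype(float),np.array(f['mtx']),np.array(f['dist'])).reshape(-1,2)
    z=f['z_map'].reshape(-1,1); P=np.c_[n,np.ones(len(n))]*z
    W=(P-f['t'])@f['R']; W[z[:,0]<=0]=np.nan
    return W.reshape(h,w,3)
E
python3 - <<'E'
from h import *
ims=[]
for n in ['top','scene']:
    f=cam(n); np.savez(n+'.npz',**{k:f[k] for k in f}); cv2.imwrite(f'pics/{n}0.png',cv2.resize(f['img'][:,:,::-1],(768,576)))
    print(n,-f['R'].T@f['t'],f['R'][2],f['mtx'][0][0],f['mtx'][1][2])
print(observe())
E
```

```text
top [ 515.27264368  -16.28450207 1229.43847121] [ 0.09567669  0.01972274 -0.99521705] 390.15759386031215 194.51795925484845
scene [1211.04690928 -756.2161304   989.53528287] [-0.46474266  0.55632204 -0.68885416] 419.5945025264552 190.64256335449298
{'clock': 0.1, 'q': array([ 9.11336975e+01,  2.20857844e+01,  3.86348283e-01, -2.31905025e-02,
       -6.84119330e+01, -1.48168595e+01]), 'qvel': array([-0.07159555, -0.10721119,  0.01281308,  0.17042663, -0.1433207 ,
       -0.12363114]), 'tau': array([-5.55438601e-04, -3.93317091e+01,  1.88930064e+01,  4.19785559e+00,
       -2.57750966e-03,  5.84508825e-06]), 'tool_pos': array([147.71207692, 606.74763533, 230.33390041]), 'tool_rot': array([[ 9.71583377e-01, -2.36697332e-01, -3.37827394e-04],
       [-2.36697535e-01, -9.71581428e-01, -1.95079402e-03],
       [ 1.33520917e-04,  1.97532196e-03, -9.99998040e-01]]), 'contact_force': array([-0.27412743, -0.54023451, -0.08473749]), 'moment': array([-0.03993241,  0.02617878,  0.00621046]), 'grasp_force': 0.0, 'finger_gap': 85.3714727524797}
```

View pics/top0.png

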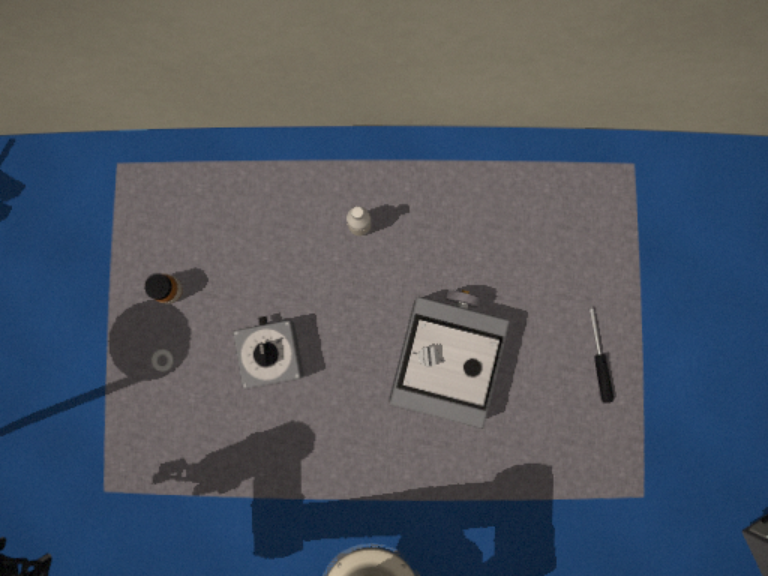

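View pics/scene0.png

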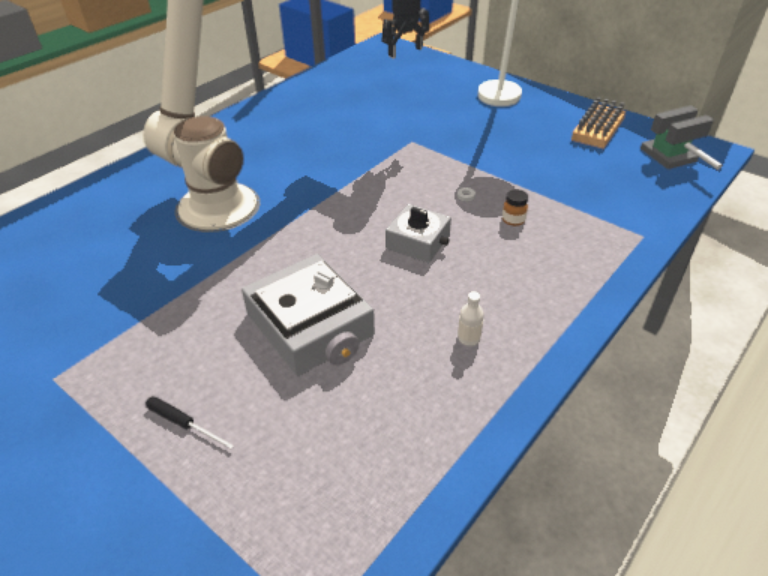

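The top view (768 px scale) shows the dial at (266,352), the thumb pad at (472,368), the fastener at (432,354), the bottle at (358,220), the jar at (162,288) and the driver at (600,355). The scene view agrees with it. Next I measure.

```bash
python3 - <<'E'
from h import *
f=dict(np.load('top.npz')); img=f['img']; g=img.max(2).astype(int); s=img.max(2)-img.min(2)
def comp(m,pt,k=5):
    n,l,st,c=cv2.connectedComponentsWithStats(m.astype(np.uint8)); 
    i=[i for i in range(1,n) if st[i,0]-k<=pt[0]<=st[i,0]+st[i,2]+k and st[i,1]-k<=pt[1]<=st[i,1]+st[i,3]+k]
    i=max(i,key=lambda i:st[i,4]); return (l==i).astype(np.uint8),c[i],st[i]
C=cloud(f)
# panel
m,c,st=comp(g>150,(300,240)); cn=max(cv2.findContours(m,0,1)[0],key=cv2.contourArea)
r=cv2.minAreaRect(cn); q=cv2.boxPoints(r)+0.0; W=ray(f,q,96); print('panel',st,W.round(1),np.linalg.norm(np.diff(W,axis=0),axis=1),W.mean(0))
# pad
roi=np.zeros_like(g,bool); roi[235:256,303:326]=1
m,c,st=comp((g<80)&roi,(314.7,245)); print('pad',st,c,ray(f,c,99))
# plate
m,c,st=comp(g>140,(177,245)); hull=cv2.convexHull(max(cv2.findContours(m,0,1)[0],key=cv2.contourArea)); e=cv2.fitEllipse(hull); print('plate',st,e,ray(f,e[0],62))
roi=np.zeros_like(g,bool); roi[205:270,145:210]=1
for nm,(u,v) in dict(panel=(315,225),plate=(165,245),box=(162,250),bench=(230,250)).items(): print(nm,C[v,u])
b=cv2.resize(img[215:260,150:205,::-1],None,fx=7,fy=7,interpolation=cv2.INTER_CUBIC)
b2=cv2.resize(img[205:280,260:340,::-1],None,fx=5,fy=5,interpolation=cv2.INTER_CUBIC)
b=cv2.copyMakeBorder(b,0,375-315,0,0,0); cv2.imwrite('pics/c.png',np.hstack([b,b2]))
E
```

```text
panel [ 269  214   64   56 2158] [[ 446.5  -59.6   96. ]
 [ 570.8  -91.8   96. ]
 [ 531.3 -245.7   96. ]
 [ 407.4 -212.3   96. ]] [128.39304178 158.9041462  128.34605296] [ 489.00788442 -152.34504319   96.        ]
pad [309 239  12  12 107] [314.54205607 244.71962617] [[ 479.31764166 -193.27931313   99.        ]]
plate [160 219  35  35 618] ((176.982177734375, 235.9317626953125), (33.90040969848633, 34.22808074951172), 10.654390335083008) [[501.8986823  212.27253189  62.        ]]
panel [ 536.13542361 -195.31414955   97.08968498]
plate [474.28611097 248.69052436  59.79948677]
box [459.25910885 257.22701684  61.2436886 ]
bench [458.55995192  56.23127871  -1.19222046]
```

View pics/c.png

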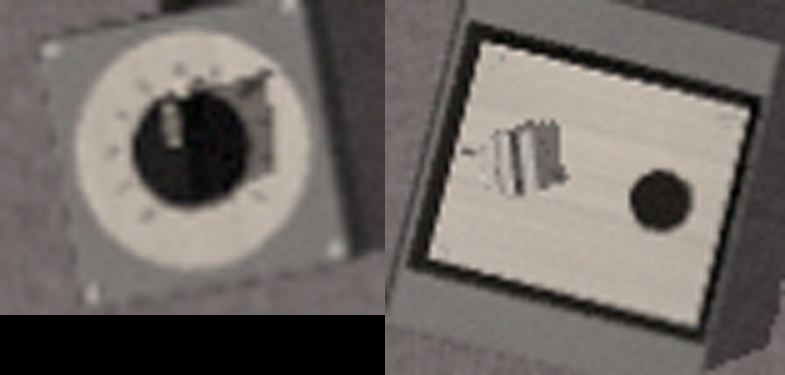

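Units first: shifts go in shares of 30 cm and turns go in shares of 180 degrees. So 205 mm / 300 = 0.6833, 175 mm / 300 = 0.5833.

```bash
python3 -m creep '{"dx":[0.1, 0.2333, 0.35, 0.4667, 0.5833, 0.6833, 0.6833], "dy":[0.0667, 0.16, 0.24, 0.32, 0.4, 0.4667, 0.4667], "dz":[-0.0333, -0.0667, -0.1, -0.1333, -0.1333, -0.1333, -0.1333], "drx":[0, 0, 0, 0, 0, 0, 0], "dry":[0, 0, 0, 0, 0, 0, 0], "drz":[0, 0, 0, 0, 0, 0, 0]}'
python3 - <<'E'
from h import *
o=observe(); R=np.array(o['tool_rot']); p=np.array(o['tool_pos'])
f=cam('wrist'); c=-f['R'].T@f['t']
print('cam in tool',R.T@(c-p),'axes',R.T@f['R'].T, f['mtx'][0],o['tool_pos'])
d=np.array([501.9,212.3,p[2]])-p; print('to dial, tool axes',R.T@d)
print(proj(f,[501.9,212.3,62]))
E
```

```text
clock: 0.68
tool_pos: [316.2, 418.5, 271.7]
tool_rot: [[0.971, -0.241, -0.0], [-0.241, -0.971, -0.001], [0.0, 0.001, -1.0]]
contact_force: [0.2, 0.5, -0.6]
finger_gap: 85.3
grasp_force: 0.0
cam in tool [  79.88391747    0.29013802 -142.18350059] axes [[ 1.46349424e-03 -9.50637318e-01 -3.10300737e-01]
 [ 9.99998928e-01  1.37630570e-03  4.99918609e-04]
 [-4.81726121e-05 -3.10301136e-01  9.50638313e-01]] [290.02909347   0.         258.06452897] [316.20573198 418.45170628 271.69108913]
to dial, tool axes [2.29895603e+02 1.55334701e+02 1.72018340e-01]
[[416.71687542 -62.95310166]]
```

Scaled: 230 mm / 300 = 0.7667, 155 mm / 300 = 0.5167.

```bash
python3 -m creep '{"dx":[0.11, 0.2233, 0.3333, 0.4467, 0.5567, 0.6667, 0.7667, 0.7667, 0.7667], "dy":[0.0733, 0.15, 0.2267, 0.3, 0.3767, 0.45, 0.5167, 0.5167, 0.5167], "dz":[0, 0, 0, 0.0667, 0.1, 0.1333, 0.1667, 0.1667, 0.1667], "drx":[0, 0, 0, 0, 0, 0, 0, 0, 0], "dry":[0, 0, 0, 0, 0, 0, 0, 0, 0], "drz":[0, 0, 0, 0, 0, 0, 0, 0, 0]}'
cat > look.py <<'E'
from h import *
import sys
def rect(f,c,z,half,ppm=4):  # orthorectified patch on plane z; image right=world +x, up=world +y
    n=int(2*half*ppm); a=np.arange(n)/ppm-half; X,Y=np.meshgrid(c[0]+a,c[1]-a)
    uv=proj(f,np.stack([X,Y,np.full_like(X,z)],-1)).astype(np.float32).reshape(n,n,2)
    return cv2.remap(f['img'],uv[...,0],uv[...,1],cv2.INTER_CUBIC)
E
python3 - <<'E'
from look import *
f=cam('wrist'); o=observe(); print(o['tool_pos'])
np.savez('w1.npz',**f)
a=rect(f,(501.9,212.3),62,65,3); b=cv2.resize(f['img'],(520,390)); 
cv2.imwrite('pics/d1.png',np.hstack([a,b])[:,:,::-1] if a.shape[0]==390 else a)
m=(a.max(2)>140).astype(np.uint8); n,l,s,c=cv2.connectedComponentsWithStats(m); i=1+s[1:,4].argmax()
h=cv2.convexHull(max(cv2.findContours((l==i).astype(np.uint8),0,1)[0],key=cv2.contourArea)); print(cv2.minEnclosingCircle(h),cv2.fitEllipse(h))
E
```

```text
clock: 1.48
tool_pos: [501.1, 216.7, 219.7]
tool_rot: [[0.971, -0.24, -0.003], [-0.24, -0.971, -0.002], [-0.002, 0.002, -1.0]]
contact_force: [0.5, -0.2, 1.3]
finger_gap: 85.5
grasp_force: 0.0
[500.77214259 217.78613696 220.48076227]
((192.9499969482422, 195.36666870117188), 155.5634002685547) ((192.85560607910156, 195.28326416015625), (309.5888366699219, 310.5893859863281), 15.153061866760254)
```

View pics/d1.png

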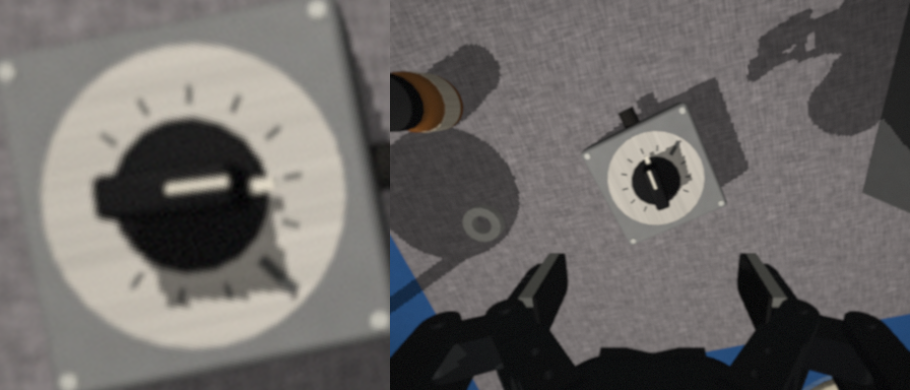

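The rectified patch shows the index bar at (278,272), about −42° in world. The pointer nib at (262,186) is at about +6°, so the dial needs roughly 48° clockwise. The wrist view shows the dial clear between jar and fingers. Next I refine the angles and work out the grasp.

```bash
cat > dial.py <<'E'
from look import *
def dial(f,c=(501.3,212.25),verbose=1):
    a=rect(f,c,62,56,8); g=cv2.cvtColor(a,cv2.COLOR_RGB2GRAY).astype(np.float32)
    # polar unwrap: rows angle
    pol=cv2.warpPolar(g,(56*8,3600),(56*8-.5,56*8-.5),56*8,0)
    # ticks just outside r 33..45
    prof=pol[:,int(34*8):int(43*8)].mean(1); bg=np.convolve(np.r_[prof,prof,prof],np.ones(250)/250,'same')[3600:7200]
    d=bg-prof; ph=[]
    z=np.sum(np.clip(d,0,40)*0)
    # comb at 27deg: score of offset
    best=max(((sum(d[int((o+270*k)%3600)-8:int((o+270*k)%3600)+9].sum() for k in range(11))),o) for o in range(0,3600,2))
    t0=-best[1]/10; idx=t0-27*7   # warpPolar angle grows clockwise in image => world -angle
    # white line on bar top (z=98) 
    b=rect(f,c,98,30,10); m=(b.min(2)>120).astype(np.uint8)
    yy,xx=np.mgrid[:600,:600]; m[(xx-299.5)**2+(yy-299.5)**2>215**2]=0
    n,l,s,cc=cv2.connectedComponentsWithStats(m); out=[]
    for i in range(1,n):
        if s[i,4]>300:
            (cx,cy),(w,h),_=cv2.minAreaRect(np.argwhere(l==i)[:,::-1].astype(np.float32)); 
            p=np.argwhere(l==i)[:,::-1].astype(np.float32); vx,vy,_,_=cv2.fitLine(p,2,0,.01,.01).ravel()
            out.append((cc[i]/10-30,w/10,h/10,np.degrees(np.arctan2(-vy,vx))))
    # nib z~8
    print('t0',(t0+180)%360-180,'index',(idx+180)%360-180,best[0]); print(out)
E
python3 - <<'E'
from dial import *
f=dict(np.load('w1.npz')); dial(f)
E
```

```text
t0 146.2 index -42.80000000000001 3310.4544743804945
[(array([-12.76722206,  -5.13155807]), 21.47894287109375, 42.955560302734376, np.float32(78.90984)), (array([10.25095238, -1.31449735]), 3.3270030975341798, 18.41988525390625, np.float32(7.453949))]
```

Scaled: 110 mm / 300 = 0.3667, 80 mm / 300 = 0.2667, -21.3 degrees / 180 = -0.1183.

```bash
python3 -m creep '{"dx":[0.0067, 0.0067, 0.0067, 0.0067, 0.0067, 0.0067, 0.0067], "dy":[0.0167, 0.0167, 0.0167, 0.0167, 0.0167, 0.0167, 0.0167], "dz":[0, 0.0667, 0.1667, 0.2667, 0.3667, 0.3667, 0.3667], "drx":[0, 0, 0, 0, 0, 0, 0], "dry":[0, 0, 0, 0, 0, 0, 0], "drz":[-0.0389, -0.0778, -0.1183, -0.1183, -0.1183, -0.1183, -0.1183]}'
python3 - <<'E'
from h import *
o=observe();R=o['tool_rot'];print(o['tool_pos'],np.degrees(np.arctan2(R[1,0],R[0,0])),o['q'],R.T@(np.array([501.3,212.25,72])-o['tool_pos']))
E
```

```text
clock: 2.12
tool_pos: [500.5, 213.5, 110.9]
tool_rot: [[0.991, 0.135, -0.002], [0.135, -0.991, -0.002], [-0.002, 0.002, -1.0]]
contact_force: [0.7, -0.7, 1.4]
finger_gap: 85.4
grasp_force: 0.0
[500.54257901 213.49000989 110.92263524] 7.780340295750423 [ 4.01884393e+01  2.11962415e+01 -2.01638786e+01  2.84784504e-02
 -4.87836721e+01  5.75732008e+01] [ 0.65724707  1.26649408 38.92360292]
```

Scaled: 39 mm / 300 = 0.13, 25 mm / 300 = 0.0833.

```bash
python3 -m creep '{"dx":[0.0023, 0.0023, 0.0023, 0.0023], "dy":[0.0043, 0.0043, 0.0043, 0.0043], "dz":[0.0833, 0.13, 0.13, 0.13], "drx":[0, 0, 0, 0], "dry":[0, 0, 0, 0], "drz":[0, 0, 0, 0]}' && python3 -m creep '{"dx":[0, 0, 0, 0, 0, 0], "dy":[0, 0, 0, 0, 0, 0], "dz":[0, 0, 0, 0, 0, 0], "drx":[0, 0, 0, 0, 0, 0], "dry":[0, 0, 0, 0, 0, 0], "drz":[0, 0, 0, 0, 0, 0]}' 5 40
```

```text
clock: 2.45
tool_pos: [503.2, 212.5, 74.2]
tool_rot: [[0.991, 0.134, 0.003], [0.134, -0.991, 0.001], [0.003, -0.001, -1.0]]
contact_force: [0.2, -0.8, -0.1]
finger_gap: 85.2
grasp_force: 0.0
clock: 2.95
tool_pos: [502.5, 212.4, 72.9]
tool_rot: [[0.991, 0.132, 0.001], [0.132, -0.991, 0.003], [0.002, -0.002, -1.0]]
contact_force: [-10.5, 10.9, 9.1]
finger_gap: 13.3
grasp_force: 44.7
```

Scaled: -1 mm / 300 = -0.0033, 50.2 degrees / 180 = 0.2789.

```bash
python3 -m creep '{"dx":[-0.0033, -0.0033, -0.0033, -0.0033, -0.0033, -0.0033, -0.0033, -0.0033, -0.0033, -0.0033], "dy":[0, 0, 0, 0, 0, 0, 0, 0, 0, 0], "dz":[0, 0, 0, 0, 0, 0, 0, 0, 0, 0], "drx":[0, 0, 0, 0, 0, 0, 0, 0, 0, 0], "dry":[0, 0, 0, 0, 0, 0, 0, 0, 0, 0], "drz":[0.0333, 0.0667, 0.1, 0.1333, 0.1667, 0.2, 0.2333, 0.2667, 0.2789, 0.2789]}' - - ; python3 -m creep '{"dx":[0, 0], "dy":[0, 0], "dz":[0, 0], "drx":[0, 0], "dry":[0, 0], "drz":[0, 0]}'
python3 - <<'E'
from h import *
o=observe();R=o['tool_rot'];print(np.degrees(np.arctan2(R[1,0],R[0,0])),o['moment'])
E
```

```text
clock: 3.12
tool_pos: [502.4, 212.5, 72.9]
tool_rot: [[0.991, 0.133, 0.001], [0.133, -0.991, 0.002], [0.001, -0.002, -1.0]]
contact_force: [-2.8, 3.8, 2.8]
finger_gap: 12.9
grasp_force: 43.7
7.62966917514132 [ 1.19791885  0.96261354 -0.01353581]Traceback (most recent call last):
ValueError: could not convert string to float: '-'
```

FORCE does not accept "-", so I'll leave it out.

Scaled: -1 mm / 300 = -0.0033, 50.2 degrees / 180 = 0.2789.

```bash
python3 -m creep '{"dx":[-0.0033, -0.0033, -0.0033, -0.0033, -0.0033, -0.0033, -0.0033, -0.0033, -0.0033, -0.0033], "dy":[0, 0, 0, 0, 0, 0, 0, 0, 0, 0], "dz":[0, 0, 0, 0, 0, 0, 0, 0, 0, 0], "drx":[0, 0, 0, 0, 0, 0, 0, 0, 0, 0], "dry":[0, 0, 0, 0, 0, 0, 0, 0, 0, 0], "drz":[0.0333, 0.0667, 0.1, 0.1333, 0.1667, 0.2, 0.2333, 0.2667, 0.2789, 0.2789]}' >/dev/null; python3 -m creep '{"dx":[0, 0], "dy":[0, 0], "dz":[0, 0], "drx":[0, 0], "dry":[0, 0], "drz":[0, 0]}'
python3 - <<'E'
from h import *
o=observe();R=o['tool_rot'];print(np.degrees(np.arctan2(R[1,0],R[0,0])),o['moment'])
E
```

```text
clock: 4.12
tool_pos: [501.8, 211.3, 72.9]
tool_rot: [[0.737, -0.676, 0.001], [-0.676, -0.737, 0.0], [0.0, -0.001, -1.0]]
contact_force: [-0.4, 0.6, 3.5]
finger_gap: 13.2
grasp_force: 43.9
-42.50785154389315 [0.00296658 0.20597228 0.0090857 ]
```

Scaled: -150 mm / 300 = -0.5, -140 mm / 300 = -0.4667.

```bash
python3 -m creep '{"dx":[0, 0, 0, 0, 0], "dy":[0, 0, 0, 0, 0], "dz":[0, 0, 0, 0, 0], "drx":[0, 0, 0, 0, 0], "dry":[0, 0, 0, 0, 0], "drz":[0, 0, 0, 0, 0]}' 85 && python3 -m creep '{"dx":[0, 0, 0, 0, 0, 0, 0], "dy":[0, 0, 0, 0, 0, 0, 0], "dz":[-0.0667, -0.2, -0.3333, -0.4667, -0.5, -0.5, -0.5], "drx":[0, 0, 0, 0, 0, 0, 0], "dry":[0, 0, 0, 0, 0, 0, 0], "drz":[0, 0, 0, 0, 0, 0, 0]}'
python3 - <<'E'
from dial import *
f=cam('wrist'); np.savez('w2.npz',**f); dial(f); o=observe();R=o['tool_rot']
a=rect(f,(501.3,212.25),62,60,4); cv2.imwrite('pics/d2.png',a[:,:,::-1])
p=np.array(o['tool_pos']); print(p,R.T@(np.array([500.3,-108.8,p[2]])-p))
E
```

```text
clock: 4.53
tool_pos: [501.1, 210.9, 72.0]
tool_rot: [[0.736, -0.677, -0.001], [-0.677, -0.736, -0.0], [-0.0, 0.001, -1.0]]
contact_force: [0.3, 0.3, -0.4]
finger_gap: 73.0
grasp_force: 0.0
clock: 5.12
tool_pos: [501.0, 211.1, 222.5]
tool_rot: [[0.736, -0.677, 0.0], [-0.677, -0.736, 0.001], [-0.001, -0.001, -1.0]]
contact_force: [-0.8, -0.8, -0.4]
finger_gap: 85.0
grasp_force: 0.0
t0 146.0 index -43.0 3030.2736080627446
[(array([ -8.16862477, -10.19487882]), 22.483517456054688, 42.982888793945314, np.float32(43.0473)), (array([7.25961473, 7.51630618]), 18.471722412109376, 3.4122371673583984, np.float32(-42.547337))]
[500.52155031 210.70671103 221.18811516] [2.16107881e+02 2.35333672e+02 1.85089457e-01]
```

View pics/d2.png

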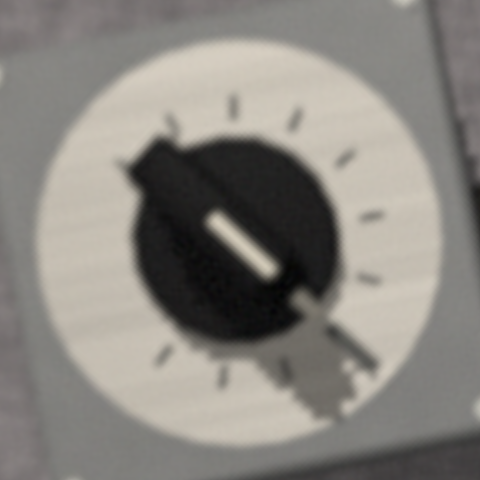

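The dial is on the mark: the nib at (303,298) runs straight into the index bar at (355,345), within 0.5°. Now I move over to the fastener.

Scaled: 235 mm / 300 = 0.7833, 132 mm / 300 = 0.44, 70 degrees / 180 = 0.3889.

```bash
python3 -m creep '{"dx":[0.0733, 0.1467, 0.22, 0.2933, 0.3667, 0.44, 0.5133, 0.5867, 0.66, 0.72], "dy":[0.08, 0.16, 0.24, 0.32, 0.4, 0.48, 0.56, 0.64, 0.72, 0.7833], "dz":[0, 0, 0, 0, 0, 0, 0, 0, 0, 0], "drx":[0, 0, 0, 0, 0, 0, 0, 0, 0, 0], "dry":[0, 0, 0, 0, 0, 0, 0, 0, 0, 0], "drz":[0.0389, 0.0778, 0.1167, 0.1556, 0.1944, 0.2333, 0.2722, 0.3111, 0.35, 0.3889]}' | head -1; python3 -m creep '{"dx":[0, 0, 0, 0, 0, 0, 0, 0, 0, 0], "dy":[0, 0, 0, 0, 0, 0, 0, 0, 0, 0], "dz":[0, 0, 0, 0, 0, 0, 0, 0, 0, 0], "drx":[0, 0, 0, 0, 0, 0, 0, 0, 0, 0], "dry":[0, 0, 0, 0, 0, 0, 0, 0, 0, 0], "drz":[0.0389, 0.0778, 0.1167, 0.1556, 0.1944, 0.2333, 0.2722, 0.3111, 0.3444, 0.3444]}'
python3 - <<'E'
from look import *
f=cam('wrist'); np.savez('w3.npz',**f); o=observe();R=o['tool_rot'];p=o['tool_pos']
print(p,np.degrees(np.arctan2(R[1,0],R[0,0])),o['q'])
c=(489,-152.3)
a=rect(f,c,96,100,4); cv2.imwrite('pics/p1.png',cv2.resize(a,(600,600))[:,:,::-1])
g=a.max(2); m=cv2.morphologyEx((g>135).astype(np.uint8),cv2.MORPH_CLOSE,np.ones((9,9))); cn=max(cv2.findContours(m,0,1)[0],key=cv2.contourArea)
r=cv2.minAreaRect(cn); q=cv2.boxPoints(r)/4-100; print(r,np.c_[c[0]+q[:,0],c[1]-q[:,1]])
a=rect(f,c,99,100,4); g=a.max(2); g[520:,:]=g[520:,:]; n,l,s,cc=cv2.connectedComponentsWithStats((g<70).astype(np.uint8))
for i in range(1,n):
    if s[i,4]>500: print(s[i],c[0]+cc[i][0]/4-100,c[1]-cc[i][1]/4+100)
E
```

```text
clock: 6.0
clock: 6.83
tool_pos: [500.3, -108.1, 220.1]
tool_rot: [[-0.996, -0.092, -0.005], [-0.092, 0.996, -0.0], [0.005, 0.0, -1.0]]
contact_force: [-0.6, -0.1, 0.3]
finger_gap: 84.8
grasp_force: 0.0
[ 500.4454029  -108.12949894  220.37707395] -174.46851669773875 [ 5.98234025e+00  1.16456620e+01 -1.60039743e+01 -2.21099190e-02
 -6.25778474e+01 -9.04406708e+01]
((396.13397216796875, 401.9859924316406), (515.3787231445312, 634.2066040039062), 14.153413772583008) [[ 406.18228  -213.91339 ]
 [ 444.95117   -60.174637]
 [ 569.8847    -91.67961 ]
 [ 531.11584  -245.41837 ]]
[   29     2   771   798 87367] 510.05952190186224 -179.89780580768485
[ 386  214  144   27 1459] 503.6643248800549 -108.98711446196026
[  288   498   135   135 14257] 477.75827663603843 -193.55555867293265
[    0   657   567   143 25822] 447.7474537216327 -237.7197777089304
```

View pics/p1.png

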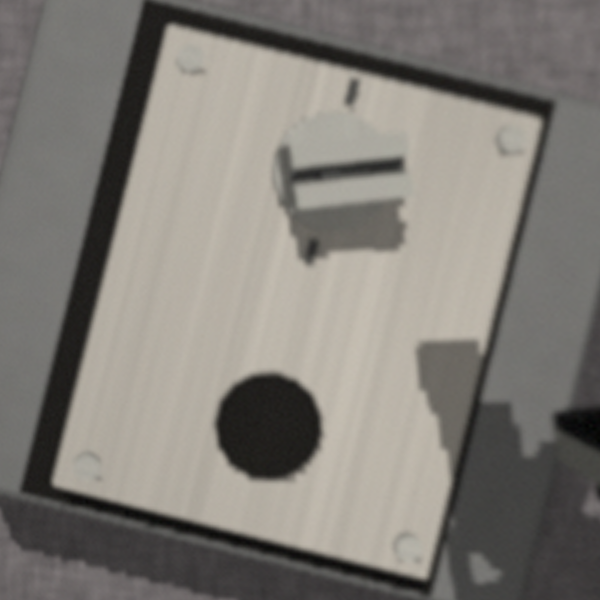

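The panel patch (600 px) shows the slot at (292,176)–(403,164), about 6.5° in world. The index lines at (352,92) and (312,250) give 75.8°, matching a panel yaw of −14.15°. The pad at (268,427) is where it should be. The fastener axis is at (499.3,−109.2), and the fingertips must stay above the disc top at z = 100.

Scaled: 117 mm / 300 = 0.39, 1.2 mm / 300 = 0.004, -1 degrees / 180 = -0.0056.

```bash
python3 -m creep '{"dx":[0.004, 0.004, 0.004, 0.004, 0.004, 0.004, 0.004], "dy":[-0.0033, -0.0033, -0.0033, -0.0033, -0.0033, -0.0033, -0.0033], "dz":[0.1, 0.2, 0.3, 0.3667, 0.39, 0.39, 0.39], "drx":[0, 0, 0, 0, 0, 0, 0], "dry":[0, 0, 0, 0, 0, 0, 0], "drz":[-0.0056, -0.0056, -0.0056, -0.0056, -0.0056, -0.0056, -0.0056]}'; python3 -m creep '{"dx":[0, 0, 0, 0, 0, 0], "dy":[0, 0, 0, 0, 0, 0], "dz":[0, 0, 0, 0, 0, 0], "drx":[0, 0, 0, 0, 0, 0], "dry":[0, 0, 0, 0, 0, 0], "drz":[0, 0, 0, 0, 0, 0]}' 10 40
```

```text
clock: 7.47
tool_pos: [500.7, -109.3, 105.5]
tool_rot: [[-0.994, -0.113, -0.0], [-0.113, 0.994, -0.0], [0.0, -0.0, -1.0]]
contact_force: [0.2, 0.3, 0.5]
finger_gap: 85.5
grasp_force: 0.0
clock: 7.97
tool_pos: [500.4, -109.2, 105.9]
tool_rot: [[-0.994, -0.112, 0.001], [-0.112, 0.994, 0.0], [-0.001, -0.0, -1.0]]
contact_force: [-0.7, 1.2, 4.2]
finger_gap: 18.6
grasp_force: 44.2
```

Scaled: -69.4 degrees / 180 = -0.3856.

```bash
python3 -m creep '{"dx":[0, 0, 0, 0, 0, 0, 0, 0, 0, 0], "dy":[0, 0, 0, 0, 0, 0, 0, 0, 0, 0], "dz":[0, 0, 0, 0, 0, 0, 0, 0, 0, 0], "drx":[0, 0, 0, 0, 0, 0, 0, 0, 0, 0], "dry":[0, 0, 0, 0, 0, 0, 0, 0, 0, 0], "drz":[-0.0389, -0.0778, -0.1167, -0.1556, -0.1944, -0.2333, -0.2722, -0.3111, -0.35, -0.3856]}'|head -1; python3 -m creep '{"dx":[0, 0], "dy":[0, 0], "dz":[0, 0], "drx":[0, 0], "dry":[0, 0], "drz":[0, 0]}'
python3 - <<'E'
from h import *
o=observe();R=o['tool_rot'];print(np.degrees(np.arctan2(R[1,0],R[0,0])),o['moment'])
E
```

```text
clock: 8.8
clock: 8.97
tool_pos: [499.6, -108.3, 105.7]
tool_rot: [[-0.245, -0.97, -0.001], [-0.97, 0.245, 0.001], [-0.001, 0.001, -1.0]]
contact_force: [-3.2, 5.9, 4.7]
finger_gap: 18.7
grasp_force: 44.3
-104.16292381812377 [ 1.52932293  0.78292029 -0.00748751]
```

Release, rise and look.

Scaled: -117 mm / 300 = -0.39, -110 mm / 300 = -0.3667.

```bash
python3 -m creep '{"dx":[0, 0, 0, 0, 0], "dy":[0, 0, 0, 0, 0], "dz":[0, 0, 0, 0, 0], "drx":[0, 0, 0, 0, 0], "dry":[0, 0, 0, 0, 0], "drz":[0, 0, 0, 0, 0]}' 85 | head -1 && python3 -m creep '{"dx":[0, 0, 0, 0, 0, 0, 0], "dy":[0, 0, 0, 0, 0, 0, 0], "dz":[-0.0667, -0.1667, -0.2667, -0.3667, -0.39, -0.39, -0.39], "drx":[0, 0, 0, 0, 0, 0, 0], "dry":[0, 0, 0, 0, 0, 0, 0], "drz":[0, 0, 0, 0, 0, 0, 0]}'
python3 - <<'E'
from look import *
f=cam('wrist'); np.savez('w4.npz',**f); o=observe();R=o['tool_rot'];p=o['tool_pos']
a=rect(f,(488,-152.8),96,100,4); cv2.imwrite('pics/p2.png',cv2.resize(a,(600,600))[:,:,::-1])
c=(499.2,-109.2); a=rect(f,c,118,30,10); m=(a.max(2)<75).astype(np.uint8); n,l,s,cc=cv2.connectedComponentsWithStats(m)
for i in range(1,n):
    if s[i,4]>500:
        q=np.argwhere(l==i)[:,::-1].astype(np.float32); vx,vy,_,_=cv2.fitLine(q,2,0,.01,.01).ravel(); print(cc[i]/10-30,s[i,4],np.degrees(np.arctan2(-vy,vx)))
print(p,R.T@(np.array([477.8,-193.5,p[2]])-p))
E
```

```text
clock: 9.38
clock: 9.97
tool_pos: [499.8, -109.1, 221.9]
tool_rot: [[-0.245, -0.969, -0.0], [-0.969, 0.245, 0.001], [-0.001, 0.0, -1.0]]
contact_force: [-0.3, 0.4, -0.6]
finger_gap: 85.0
grasp_force: 0.0
[ 10.09402297 -25.02500435] 11494 -13.657107
[-2.18440845  8.56556867] 10929 76.464424
[-7.04449093 28.55746165] 717 66.45979
[ 499.29682802 -109.1845605   220.99774267] [8.70125648e+01 1.42582313e-01 1.35592725e-02]
```

View pics/p2.png

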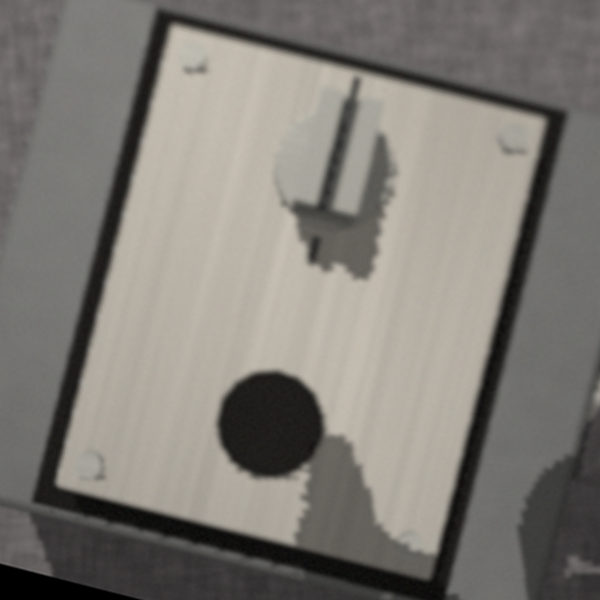

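The slot now runs (355,95)–(325,210) straight between the two index lines at (357,82) and (315,250), with the panel still up. Now I close the fingers and press the pad.

```bash
python3 -m creep '{"dx":[0.1, 0.2, 0.29, 0.29, 0.29, 0.29, 0.29, 0.29, 0.29, 0.29], "dy":[0, 0, 0, 0, 0, 0, 0, 0, 0, 0], "dz":[0, 0, 0, 0.1, 0.2, 0.3, 0.3667, 0.3667, 0.3667, 0.3667], "drx":[0, 0, 0, 0, 0, 0, 0, 0, 0, 0], "dry":[0, 0, 0, 0, 0, 0, 0, 0, 0, 0], "drz":[0, 0, 0, 0, 0, 0, 0, 0, 0, 0]}' 0 40; python3 -m creep '{"dx":[0, 0, 0, 0, 0], "dy":[0, 0, 0, 0, 0], "dz":[0.02, 0.04, 0.0533, 0.0533, 0.0533], "drx":[0, 0, 0, 0, 0], "dry":[0, 0, 0, 0, 0], "drz":[0, 0, 0, 0, 0]}'
```

```text
clock: 10.85
tool_pos: [479.5, -193.7, 112.7]
tool_rot: [[-0.244, -0.97, 0.0], [-0.97, 0.244, -0.001], [0.0, -0.0, -1.0]]
contact_force: [1.1, 0.5, 0.6]
finger_gap: 0.3
grasp_force: 0.0
clock: 11.27
tool_pos: [479.6, -193.5, 97.1]
tool_rot: [[-0.245, -0.97, 0.001], [-0.97, 0.245, -0.0], [-0.0, -0.001, -1.0]]
contact_force: [-0.4, 1.3, 4.6]
finger_gap: 0.1
grasp_force: 2.3
```

Scaled: 6 mm / 300 = 0.02, 4 mm / 300 = 0.0133.

```bash
python3 -m creep '{"dx":[0, 0, 0, 0, 0], "dy":[0, 0, 0, 0, 0], "dz":[0.0067, 0.0133, 0.02, 0.02, 0.02], "drx":[0, 0, 0, 0, 0], "dry":[0, 0, 0, 0, 0], "drz":[0, 0, 0, 0, 0]}'; python3 -m creep '{"dx":[0, 0, 0, 0], "dy":[0, 0, 0, 0], "dz":[0.0033, 0.0067, 0.0067, 0.0067], "drx":[0, 0, 0, 0], "dry":[0, 0, 0, 0], "drz":[0, 0, 0, 0]}'
```

```text
clock: 11.68
tool_pos: [479.6, -193.5, 91.6]
tool_rot: [[-0.245, -0.97, 0.002], [-0.97, 0.245, -0.0], [-0.0, -0.002, -1.0]]
contact_force: [0.2, 2.1, 8.1]
finger_gap: 0.2
grasp_force: 4.0
clock: 12.02
tool_pos: [479.6, -193.5, 89.8]
tool_rot: [[-0.244, -0.97, 0.002], [-0.97, 0.244, -0.0], [-0.0, -0.002, -1.0]]
contact_force: [-1.4, 2.9, 9.1]
finger_gap: 0.2
grasp_force: 4.5
```

Scaled: 2 mm / 300 = 0.0067, 1 mm / 300 = 0.0033.

```bash
python3 -m creep '{"dx":[0, 0, 0, 0], "dy":[0, 0, 0, 0], "dz":[0.0033, 0.0067, 0.0067, 0.0067], "drx":[0, 0, 0, 0], "dry":[0, 0, 0, 0], "drz":[0, 0, 0, 0]}'; python3 -m creep '{"dx":[0, 0, 0], "dy":[0, 0, 0], "dz":[0.0033, 0.0033, 0.0033], "drx":[0, 0, 0], "dry":[0, 0, 0], "drz":[0, 0, 0]}'
```

```text
clock: 12.35
tool_pos: [479.6, -193.6, 89.0]
tool_rot: [[-0.244, -0.97, 0.002], [-0.97, 0.244, -0.001], [0.0, -0.002, -1.0]]
contact_force: [-3.2, 4.6, 15.9]
finger_gap: -0.1
grasp_force: 8.0
clock: 12.6
tool_pos: [479.6, -193.6, 88.9]
tool_rot: [[-0.244, -0.97, 0.002], [-0.97, 0.244, -0.001], [0.0, -0.002, -1.0]]
contact_force: [-5.7, 5.2, 20.7]
finger_gap: 0.0
grasp_force: 10.9
```

It is on the hard stop: z stays at 88.9 while the force climbs. I add a little margin and check with the cameras.

Scaled: 1 mm / 300 = 0.0033.

```bash
python3 -m creep '{"dx":[0, 0, 0, 0], "dy":[0, 0, 0, 0], "dz":[0.0033, 0.0033, 0.0033, 0.0033], "drx":[0, 0, 0, 0], "dry":[0, 0, 0, 0], "drz":[0, 0, 0, 0]}'
python3 - <<'E'
from look import *
f=cam('wrist'); a=rect(f,(488,-152.8),86,100,4); t=cam('scene'); s=cv2.resize(t['img'][110:270,150:330],None,fx=2.2,fy=2.5)
a=cv2.resize(a,(400,400)); cv2.imwrite('pics/e.png',np.hstack([a,s[:400]])[:,:,::-1]); print(observe()['contact_force'],observe()['tool_pos'])
E
```

```text
clock: 12.93
tool_pos: [479.7, -193.6, 88.9]
tool_rot: [[-0.243, -0.97, 0.003], [-0.97, 0.243, -0.001], [0.001, -0.003, -1.0]]
contact_force: [-8.4, 6.5, 27.9]
finger_gap: -0.0
grasp_force: 13.8
[-6.77852471  6.48605801 27.78485551] [ 479.65392072 -193.59528079   88.88593049]
```

View pics/e.png

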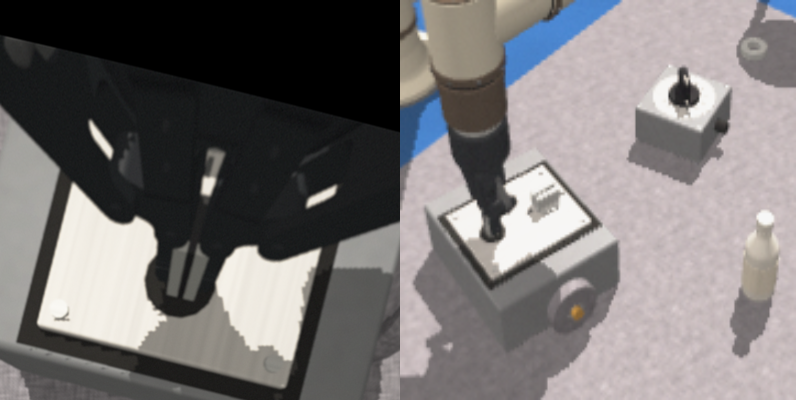

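The fingertips press on the pad at (185,285) with the panel down in its frame. In the scene view the fastener, dial and bottle are undisturbed. Handing in.

```bash
python3 -c "from bench import *; print(finish_job())"
```

```text
the job is handed in; nothing more can be done
None
```

I handed the job in with the dial within about 0.5° of its index mark, the fastener slot within about 1° of its index lines, and the panel held fully home at about 28 N.

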